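# Point-and-check before a dilution

## Task

Do the point-and-check before a dilution, using only the group of things that stands right in front of you on the near part of the worktop: with the fingertips pointing down, about two or three centimetres over the middle of each thing, point first at the sample vial standing in that group's white rack, then at the smaller of its two beakers, then at its tall blue-capped bottle, and stay still for two seconds at each. Touch and move nothing, and travel with the fingertips raised well above the tallest bottle, so that you point at none of the other vessels. Finish still pointing at the tall bottle.

Things in the scene. Friction and masses are not known exactly. Their poses are not given: they have to be found in the camera images.
- rack_vial_top (a point): the sample vial: black screw cap, 27 mm in diameter, 59 mm tall, standing upright in a hole of the white vial rack at one end of the group in front of the robot (it is the only vial in it). Point: the centre of the cap's top, 63 mm above the worktop; z up.
- small_beaker_top (a point): the smaller of the two empty clear beakers, 45 mm across, 60 mm tall. Loose, stands upright on the worktop among the others. Point: the centre of its top, at the height of the rim, 60 mm above the worktop; z up.
- tall_bottle_top (a point): the tall clear laboratory bottle with a blue cap, 66 mm in diameter, 142 mm tall, the tallest of the things standing on the near part of the worktop. Loose, stands upright on the worktop among the others. Point: the centre of its top, on the cap, 142 mm above the worktop; z up.
- large_beaker_top (a point): the larger empty clear beaker, 54 mm across, 70 mm tall: not to be pointed at. Loose, stands upright on the worktop among the others. Point: the centre of its top, at the height of the rim, 70 mm above the worktop.
- short_bottle_top (a point): the short clear bottle with a blue cap, 56 mm in diameter, 104 mm tall: not to be pointed at. Loose, stands upright on the worktop among the others. Point: the centre of its top, on the cap, 104 mm above the worktop.
- loose_vial_top (a point): a vial like the sample vial (black cap, 27 mm in diameter, 59 mm tall), but standing on the worktop outside the rack: not to be pointed at. Loose, stands upright on the worktop among the others. Point: the centre of its top, on the cap, 59 mm above the worktop.
- rack: white vial rack with two rows of four holes, 76 x 150 x 29 mm, loose, on the worktop at the left or right end of the group. Origin: centre of its underside; y along its length.
- bench_edge (a point): fixed obstacle: the front edge of the white raised bench behind the group, which carries instruments. The edge runs along y from 220 mm to the left of this point to 770 mm to its right; the board is 23 mm thick (this point is on its lower front edge, a 25 mm rail hangs below) with legs under it and instruments up to 320 mm high upon it, their front knobs level with the edge. The arm and gripper must stay on the robot's side of it, also while swinging in.
- dome_top (a point): fixed obstacle: the top of the black knob of the glass dome on the heater, to the right of the group, 291 mm above the worktop. The dome is 160 mm in diameter and about 165 mm tall with its knob, and stands on a heater about 120 mm high and 250 mm square.
- timer: white bench timer with three keys, 62 x 66 x 20 mm, loose bystander. Origin: centre of its underside.
- notebook: dark red closed notebook, 210 x 151 x 17 mm, loose bystander, at the other end of the group from the rack. Origin: centre of its underside; x along its 210 mm side.
Things that resemble listed ones, but are neither listed nor needed, are in the scene too. What is shaped like the part that bears tall_bottle_top but brown is not meant.

How it is judged:
On the way, in this order (a step that is already met when the one before it is completed fails the run):
1. the fingertips point at the vial in the rack from just above, for a good second (horizontal distance between the grasp point and rack_vial_top below 0.02 m and z of the grasp point in the frame of rack_vial_top between 0.02 and 0.09 m), for 1.2 s.
2. the fingertips point at the smaller beaker from just above, for a good second (horizontal distance between the grasp point and small_beaker_top below 0.02 m and z of the grasp point in the frame of small_beaker_top between 0.02 and 0.09 m), for 1.2 s.
3. the fingertips point at the tall bottle from just above, for a good second (horizontal distance between the grasp point and tall_bottle_top below 0.02 m and z of the grasp point in the frame of tall_bottle_top between 0.02 and 0.09 m), for 1.2 s.
At the end, for the whole second after the job is handed in: The grasp point is within 20 mm of the tall bottle's axis and 20 to 90 mm above its cap (fingertips about 0 to 70 mm above it); all listed things are within 8 mm of where they started, and the vessels stand upright (within 0.1 rad) (all of step 3 and distance of each of rack_vial_top, small_beaker_top, tall_bottle_top, large_beaker_top, short_bottle_top, loose_vial_top, rack, timer, notebook from where it was at the start of the episode below 0.008 m and angle between each of rack_vial_top, small_beaker_top, tall_bottle_top, large_beaker_top, short_bottle_top, loose_vial_top's own z axis and vertical below 0.1 rad); the robot touches nothing.
It fails at once if the robot touches something (contact force between any of the fingers, the arm and anything else above 0.5 N).
It fails at once if one of the things in the group is displaced, lifted or tipped (distance of any of rack_vial_top, small_beaker_top, tall_bottle_top, large_beaker_top, short_bottle_top, loose_vial_top, rack, timer, notebook from where it was at the start of the episode above 0.008 m).
It fails at once if the fingertips come down over the larger beaker, the short bottle or the vial outside the rack (within 20 mm of its axis, grasp point less than 80 mm above its top) ((horizontal distance between the grasp point and large_beaker_top below 0.02 m and z of the grasp point in the frame of large_beaker_top below 0.08 m) or (horizontal distance between the grasp point and short_bottle_top below 0.02 m and z of the grasp point in the frame of short_bottle_top below 0.08 m) or (horizontal distance between the grasp point and loose_vial_top below 0.02 m and z of the grasp point in the frame of loose_vial_top below 0.08 m)).
It also fails if it takes over 64 s, if anything falls off the work surface, if the arm or the gripper's body presses on something with over 40 N, if the wrist force passes 120 N, or if a joint passes its speed limit or range.

## Robot

A 7-joint arm with a two-finger parallel gripper is mounted at the origin on a cart in front of the work surface, level with it; the furniture and walls round the work are solid. World frame = base frame: x ahead of the robot, y to its left, z up, the work surface at z = 0. Lengths are in m, angles in rad, forces in N, time in s.
With the tool pointing down it reaches from about 0.425 to 0.875 m from the base axis. Payload 4.7 kg.
Tool frame: the origin (TCP) lies between the finger pads; the fingertips stand 17 mm ahead of it and the grasp point (between the pads) lies 2 mm behind it; z points along the fingers, y is the line along which they close (so a half turn about z gives the same grasp; the last joint's range is limited). The gripper opens to 85 mm and grips with 20 to 120 N. Pads are 22 mm wide; open, the fingers measure 114 mm over their backs; the gripper's body (76 mm by 85 mm) begins 54 mm behind the grasp point. The pads swing forward as they close: fully open they stand 13 mm farther back than shut.
Start: joints at [1.187, 0.321, -0.07, 1.45, 0.023, 1.371, -0.057], TCP at [0.252, -0.599, 0.248] pointing down, gripper open.
Joint ranges: [-2.86, 2.86], [-0.3, 2.09], [-1.38, 1.24], [0.06, 2.45], [-1.56, 4.7], [0.09, 2.05], [-2.69, 2.69]. Speed limits (rad/s): [2.57, 2.57, 3.14, 3.14, 3.14, 3.14, 3.14].

## Interface

Orientations are given as a unit quaternion [w, x, y, z].
In Python, from bench import ctrl gives the robot as it stands.
- The arm moves only by the shell command python3 -m pendant 'ROWS'. ROWS is JSON, a list of rows, each a list of 3 entries, a list of its own where there are three numbers: the turn, a rotation vector about the tool's x, y, z in degrees, then the shift along the tool's x, y, z in mm, then the closure, from 0 (fully open) to 1 (shut). In form: [[[wx, wy, wz], [dx, dy, dz], fingers], ...]. A call has exactly 8 rows; each row shifts and turns the commanded pose from where the row before left it, along the tool's axes as they then stand; what a row does not reach is not made up. A row lasts 1/12 s, in which the tool goes at most 41.7 mm and 7.16 degrees, less where a joint would pass 70% of its speed; a pose out of reach is approached as far as the arm can. A call with a gripper value outside its range is refused whole. The fingers move at their own pace and stop on an object; the grip force is fixed at half the most. Time passes only in rows, so rows that do not move let the fingers close, or fill a call up. It gives the time, the measured TCP pose, the force, the opening and the grip force at its end, in the units of the state.
- ctrl.observe(): the state, without advancing time (a new reading comes with each control period).
- ctrl.camera(name): name is "side" or "top"; returns the picture (420x560x3 uint8, red, green, blue); there is no depth.
- ctrl.calibration(name): a dict with "fov_y" (degrees; the focal length in pixels is half the picture's height over the tangent of half this angle, whatever the lens; pixels are square), "cx", "cy" (the principal point, pixels), "extrinsics" (4x4, takes a point from world to camera coordinates). Camera axes: x right, y up, looking along -z (the intrinsics and any distortion apply to the point x, -y, -z); pixel columns grow to the right and rows downward; lengths in m; the calibration is good to about 2 mm. A picture is of the moment at which its call begins. calibration takes no time and is no camera call.
- ctrl.job_done(): hands the job in; it is judged then, once.
The state is a dict: "time_s": time; "joints": joint angles; "qvel": joint speeds; "effort": joint torques, N m; "ee_pos": TCP position; "tool_rot": TCP orientation; "force": force on the tool from outside, world axes, zero at the start; "moment": the same for the moment, N m; "gripper_width": finger opening in m; "finger_force": force on a finger pad.
Only numpy, scipy, OpenCV 4.12 (cv2) and the standard library are available. Lean on these libraries where they do the work, as an engineer would, in place of code of your own. Each camera call takes 0.05 s, during which the arm holds its last target. There are 200 camera calls.

## Working session

There is one attempt and no reset: what is moved stays moved. The work goes in short steps, Python scripts to look and compute and a shell command to move; the robot and the scene stay as the last step left them, time stands still between calls to the robot, and variables do not carry over. Pictures are saved under pics/ and viewed, at most 10 in all, crops included, and the job is handed in when it is done.

```bash
mkdir -p pics
python3 - <<'E'
from bench import ctrl
import cv2,numpy as np
np.set_printoptions(precision=4,suppress=True)
for n in("side","top"):
    cv2.imwrite(f"pics/{n}0.png",ctrl.camera(n)[:,:,::-1]); c=ctrl.calibration(n); print(n,c)
s=ctrl.observe();print(s["time_s"],s["ee_pos"],s["tool_rot"],s["gripper_width"])
E
```

```text
side {'fov_y': 53.899818556047215, 'cx': 283.2632705348088, 'cy': 212.6844457422424, 'extrinsics': array([[-0.999 , -0.0439,  0.0058,  0.579 ],
       [ 0.0209, -0.3519,  0.9358, -0.2335],
       [-0.039 ,  0.935 ,  0.3525, -1.2618],
       [ 0.    ,  0.    ,  0.    ,  1.    ]])}
top {'fov_y': 47.944772119777326, 'cx': 273.96713412298874, 'cy': 209.69631717971086, 'extrinsics': array([[-0.0931, -0.9957, -0.0011,  0.0161],
       [ 0.9752, -0.0914,  0.2016, -0.5984],
       [-0.2008,  0.0177,  0.9795, -1.6853],
       [ 0.    ,  0.    ,  0.    ,  1.    ]])}
0.1 [ 0.2516 -0.5988  0.2473] [-0.0008  0.9803  0.1976 -0.0002] 0.08520274446045904
```

View pics/side0.png

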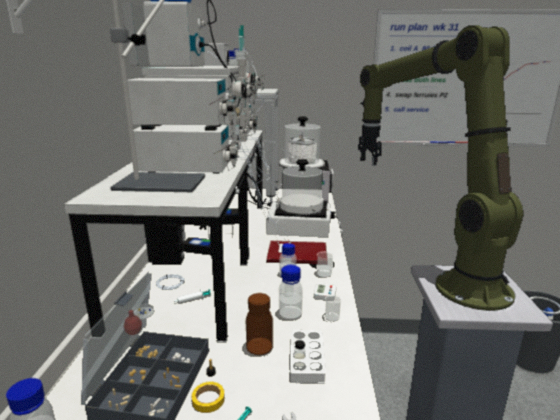

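View pics/top0.png

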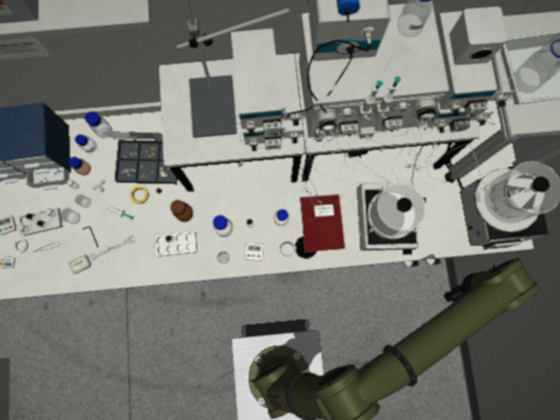

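The side view shows the rack at (308,355) with a vial at (299,348), the tall bottle at (290,293), the short bottle at (287,258), and beakers at (333,310) and (324,265). In the top view the rack is at (176,243), blue caps at (221,225) and (282,215), and beakers at (223,257) and (287,249). I'll enlarge both.

Run:
```python
import cv2
t=cv2.imread("pics/top0.png")[195:275,145:325]; cv2.imwrite("pics/topc.png",cv2.resize(t,None,fx=4.4,fy=4.4,interpolation=cv2.INTER_CUBIC))
t=cv2.imread("pics/side0.png")[235:385,230:360]; cv2.imwrite("pics/sidec.png",cv2.resize(t,None,fx=4,fy=4,interpolation=cv2.INTER_CUBIC))
```

```text
(no output)
```

View pics/topc.png

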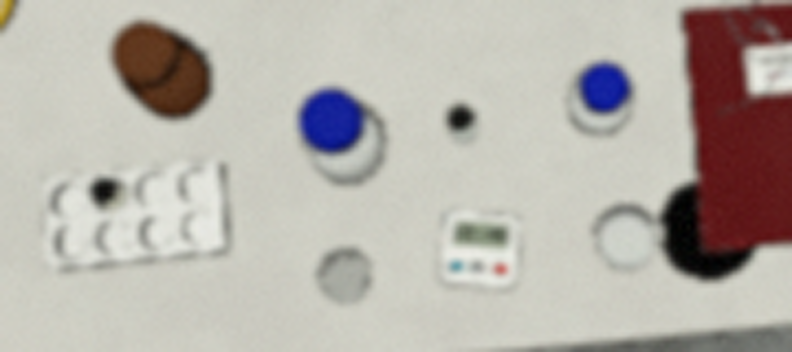

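View pics/sidec.png

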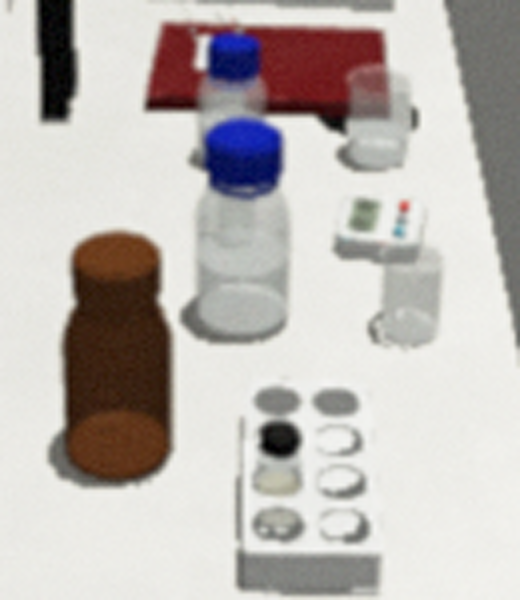

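The candidates are:
- **Vials:** the one in the rack is at top crop (105,191), and the loose one is at (460,118). I want the one in the rack.
- **Beakers:** the one at (345,274) is about 54 px wide and the one at (625,237) about 66 px, a ratio of about 45/54. The one at (345,274) is the smaller.
- **Bottles:** the blue cap at (331,120) is the tall bottle, and (605,88) is the short one. The brown one is not meant.

Next I'll triangulate.

```bash
cat > h.py <<'E'
from bench import ctrl
import numpy as np
from scipy.optimize import least_squares
np.set_printoptions(precision=4,suppress=True)
C={n:ctrl.calibration(n) for n in("top","side")}
def proj(n,p):
    c=C[n];q=c["extrinsics"]@np.r_[p,1];f=210/np.tan(np.radians(c["fov_y"]/2))
    return np.array([c["cx"]+f*q[0]/-q[2],c["cy"]-f*q[1]/-q[2]])
def fit(z,**o): return least_squares(lambda v:np.concatenate([proj(n,np.r_[v,z])-u for n,u in o.items()]),[.6,0])
E
python3 - <<'E'
from h import *
T=lambda x,y:np.array([145+(x+.5)/4.4-.5,195+(y+.5)/4.4-.5]); S=lambda x,y:np.array([230+(x+.5)/4-.5,235+(y+.5)/4-.5])
for n,z,t,s in [("vial",.063,(105,191),(279,437)),("smallb",.06,(343,272),(412,255)),("tall",.142,(331,120),(245,133)),("short",.104,(605,88),(235,45)),("loose",.059,(460,118),None),("largeb",.07,(624,236),(379,78))]:
    a=fit(z,top=T(*t)).x; print(n,"top",a,*( ["side",fit(z,side=S(*s)).x,"both",fit(z,top=T(*t),side=S(*s)).x] if s else []))
# bench edge (top pic, z~.2?), board front corners; dome knob
print("dome",fit(.291,top=np.array([404,205]),side=np.array([302,164])).x, fit(.291,top=np.array([404,205])).x)
from scipy.optimize import least_squares as L
e=L(lambda v:np.r_[proj("top",v)-[163,167],proj("side",v)-[74,212]],[.9,.1,.25]);print("bench left corner",e.x,e.fun)
s=ctrl.observe();print(proj("top",s["ee_pos"]),proj("side",s["ee_pos"]))
from scipy.spatial.transform import Rotation as R
q=s["tool_rot"];print(R.from_quat([*q[1:],q[0]]).as_matrix())
E
```

```text
vial top [0.5277 0.3534] side [0.528  0.3649] both [0.5279 0.3595]
smallb top [0.4426 0.162 ] side [0.441  0.1701] both [0.4413 0.1649]
tall top [0.5549 0.1547] side [0.5534 0.1589] both [0.554  0.1559]
short top [ 0.5677 -0.0664] side [ 0.5665 -0.0564] both [ 0.5671 -0.0645]
loose top [0.5623 0.0553]
largeb top [ 0.4495 -0.0712] side [ 0.4513 -0.0732] both [ 0.4506 -0.0716]
dome [ 0.527 -0.449] [ 0.5265 -0.452 ]
bench left corner [0.9204 0.3605 0.3329] [-20.7557 -59.7005  35.643   15.1521]
[458.7997 287.7011] [367.4037 162.0178]
[[ 0.9219  0.3874 -0.0007]
 [ 0.3874 -0.9219  0.0016]
 [-0.0001 -0.0017 -1.    ]]
```

```bash
python3 - <<'E'
from h import *
L=least_squares
e=L(lambda v:np.r_[proj("top",v)-[163,167],proj("side",v)-[219,213]],[.8,.4,.25]);print("bench front left corner",e.x,e.fun)
z=e.x[2];print("edge right",fit(z,top=np.array([497,137])).x)
b=L(lambda v:np.r_[proj("top",v)-[177,206],proj("side",v)-[259,296]],[.6,.3,.15]);print("brown",b.x,b.fun)
s=ctrl.observe()["ee_pos"];Rm=np.array([[.9219,.3874,0],[.3874,-.9219,0],[0,0,-1]])
w=np.array([[.252,-.599,.40],[.46,-.3,.40],[.50,0,.36],[.528,.359,.28],[.528,.359,.108],[.528,.359,.28],[.441,.166,.28],[.441,.166,.105],[.441,.166,.28],[.554,.156,.28],[.554,.156,.187]])
p=s
for q in w: print(q,(q-p)@Rm*1000); p=q
E
python3 -m pendant '[[[0,0,0],[0,0,-20],1],[[0,0,0],[0,0,-20],1],[[0,0,0],[0,0,-20],1],[[0,0,0],[0,0,-20],1],[[0,0,0],[0,0,-20],1],[[0,0,0],[0,0,-20],1],[[0,0,0],[0,0,-20],1],[[0,0,0],[0,0,-12],1]]'
```

```text
bench front left corner [0.7069 0.2996 0.3458] [ 0.0417  0.2492 -0.1645 -0.0512]
edge right [ 0.7078 -0.7629]
brown [0.6239 0.301  0.1432] [ 0.0272  0.4567 -0.2913 -0.0712]
[ 0.252 -0.599  0.4  ] [   0.3171    0.304  -152.6795]
[ 0.46 -0.3   0.4 ] [ 307.5878 -195.0689    0.    ]
[0.5  0.   0.36] [ 153.096 -261.074   40.   ]
[0.528 0.359 0.28 ] [ 164.8898 -320.1149   80.    ]
[0.528 0.359 0.108] [  0.   0. 172.]
[0.528 0.359 0.28 ] [   0.    0. -172.]
[0.441 0.166 0.28 ] [-154.9735  144.2229    0.    ]
[0.441 0.166 0.105] [  0.   0. 175.]
[0.441 0.166 0.28 ] [   0.    0. -175.]
[0.554 0.156 0.28 ] [100.3007  52.9952   0.    ]
[0.554 0.156 0.187] [ 0.  0. 93.]
time_s: 0.77
ee_pos: [0.2519, -0.5994, 0.4023]
tool_rot: [0.001, 0.98, 0.198, 0.0]
force: [1.0, 0.3, 0.7]
gripper_width: 0.0002
finger_force: 0.0
```

```bash
python3 -m pendant '[[[0,0,0],[19,-12,0],1],[[0,0,0],[19,-12,0],1],[[0,0,0],[19,-12,0],1],[[0,0,0],[19,-12,0],1],[[0,0,0],[19,-12,0],1],[[0,0,0],[19,-12,0],1],[[0,0,0],[19,-12,0],1],[[0,0,0],[19,-12,0],1]]'
python3 -m pendant '[[[0,0,0],[19,-12,0],1],[[0,0,0],[19,-12,0],1],[[0,0,0],[19,-12,0],1],[[0,0,0],[19,-12,0],1],[[0,0,0],[19,-12,0],1],[[0,0,0],[19,-12,0],1],[[0,0,0],[19,-12,0],1],[[0,0,0],[19,-12,0],1]]'
```

```text
time_s: 1.43
ee_pos: [0.3551, -0.4508, 0.3998]
tool_rot: [-0.0, 0.98, 0.198, -0.0]
force: [1.0, 0.3, -0.5]
gripper_width: -0.0001
finger_force: 0.0
time_s: 2.1
ee_pos: [0.458, -0.3034, 0.3999]
tool_rot: [-0.0, 0.98, 0.198, -0.0]
force: [0.2, 0.4, 0.1]
gripper_width: 0.0002
finger_force: 0.0
```

```bash
python3 -m pendant '[[[0,0,0],[13,-24,5],1],[[0,0,0],[13,-24,5],1],[[0,0,0],[13,-24,5],1],[[0,0,0],[13,-24,5],1],[[0,0,0],[13,-24,5],1],[[0,0,0],[13,-24,5],1],[[0,0,0],[13,-24,5],1],[[0,0,0],[13,-24,5],1]]'
python3 -m pendant '[[[0,0,0],[13,-24,5],1],[[0,0,0],[13,-24,5],1],[[0,0,0],[13,-24,5],1],[[0,0,0],[13,-24,5],1],[[0,0,0],[13,-24,5],1],[[0,0,0],[13,-24,5],1],[[0,0,0],[13,-24,5],1],[[0,0,0],[13,-24,5],1]]'
python3 -m pendant '[[[0,0,0],[13,-24,5],1],[[0,0,0],[13,-24,5],1],[[0,0,0],[13,-24,5],1],[[0,0,0],[13,-24,5],1],[[0,0,0],[13,-24,5],1],[[0,0,0],[13,-24,5],1],[[0,0,0],[13,-24,5],1],[[0,0,0],[13,-24,5],1]]'
```

```text
time_s: 2.77
ee_pos: [0.4788, -0.0858, 0.3597]
tool_rot: [0.0, 0.98, 0.198, -0.0]
force: [1.0, -0.5, 0.6]
gripper_width: -0.0002
finger_force: 0.0
time_s: 3.43
ee_pos: [0.5004, 0.1313, 0.3198]
tool_rot: [0.0, 0.98, 0.198, -0.0]
force: [0.3, -0.3, 0.1]
gripper_width: -0.0003
finger_force: 0.0
time_s: 4.1
ee_pos: [0.5221, 0.3484, 0.2794]
tool_rot: [0.0, 0.98, 0.197, -0.0]
force: [0.4, -0.5, -0.0]
gripper_width: -0.0004
finger_force: 0.0
```

```bash
python3 -m pendant '[[[0,0,0],[5,-4,0],1],[[0,0,0],[5,-4,0],1],[[0,0,0],[0,0,20],1],[[0,0,0],[0,0,20],1],[[0,0,0],[0,0,20],1],[[0,0,0],[0,0,20],1],[[0,0,0],[0,0,20],1],[[0,0,0],[0,0,15],1]]'
python3 - <<'E'
from h import *
import cv2
s=ctrl.observe();p=np.array(s["ee_pos"]);print(p)
for n in("side","top"):
    a=ctrl.camera(n)[:,:,::-1]; print(n,[proj(n,p-[0,0,d]) for d in(0,.017)])
    if n=="side": im=cv2.resize(a[240:390,230:380],None,fx=4,fy=4,interpolation=cv2.INTER_CUBIC)
    cv2.imwrite(f"pics/v{n}.png",a)
cv2.imwrite("pics/v1c.png",im)
E
```

```text
time_s: 4.77
ee_pos: [0.5288, 0.3563, 0.1636]
tool_rot: [0.001, 0.981, 0.196, -0.001]
force: [-0.3, -0.1, 0.5]
gripper_width: 0.0
finger_force: 0.0
[0.5288 0.3563 0.1636]
side [array([299.915 , 302.8873]), array([299.7584, 309.6057])]
top [array([161.1822, 233.6017]), array([162.3315, 234.345 ])]
```

View pics/v1c.png

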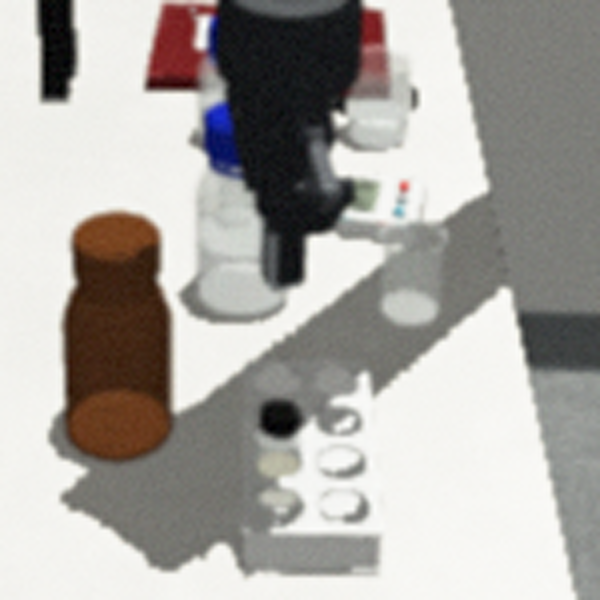

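The fingertips at crop (284,283) stand above the sample vial's cap at (279,418) to within a few mm, so I'll descend and hold.

```bash
python3 -m pendant '[[[0,0,0],[0,0,9],1],[[0,0,0],[0,0,9],1],[[0,0,0],[0,0,9],1],[[0,0,0],[0,0,9],1],[[0,0,0],[0,0,9],1],[[0,0,0],[0,0,9],1],[[0,0,0],[0,0,0],1],[[0,0,0],[0,0,0],1]]'
for i in 1 2 3; do python3 -m pendant '[[[0,0,0],[0,0,0],1],[[0,0,0],[0,0,0],1],[[0,0,0],[0,0,0],1],[[0,0,0],[0,0,0],1],[[0,0,0],[0,0,0],1],[[0,0,0],[0,0,0],1],[[0,0,0],[0,0,0],1],[[0,0,0],[0,0,0],1]]'|head -2; done
python3 - <<'E'
from h import *
import cv2
p=np.array(ctrl.observe()["ee_pos"]);o=[]
for n,(r,c) in {"side":(290,250),"top":(195,120)}.items():
    a=ctrl.camera(n)[:,:,::-1]; print(n,proj(n,p-[0,0,.017]))
    o.append(cv2.resize(a[r:r+90,c:c+100],None,fx=4,fy=4,interpolation=cv2.INTER_CUBIC))
cv2.imwrite("pics/v2c.png",np.hstack(o))
E
```

```text
time_s: 5.53
ee_pos: [0.5279, 0.3584, 0.1105]
tool_rot: [0.0, 0.98, 0.198, -0.001]
force: [0.4, 0.2, 0.5]
gripper_width: 0.0001
finger_force: 0.0
time_s: 6.2
ee_pos: [0.5283, 0.3586, 0.1113]
time_s: 6.87
ee_pos: [0.5283, 0.3587, 0.1113]
time_s: 7.53
ee_pos: [0.5283, 0.3586, 0.1113]
side [299.5386 330.3832]
top [165.0898 236.7574]
```

View pics/v2c.png

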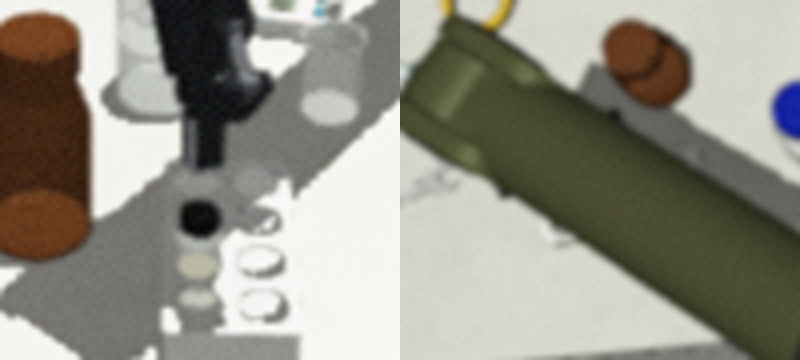

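The vial is pointed at: the tip at crop (204,168) is right over the cap at (200,217). Next is the smaller beaker, reached at a raised height.

```bash
python3 -m pendant '[[[0,0,0],[0,0,-21],1],[[0,0,0],[0,0,-21],1],[[0,0,0],[0,0,-21],1],[[0,0,0],[0,0,-21],1],[[0,0,0],[0,0,-21],1],[[0,0,0],[0,0,-21],1],[[0,0,0],[0,0,-21],1],[[0,0,0],[0,0,-21],1]]'
python3 -m pendant '[[[0,0,0],[-19.5,18.3,0],1],[[0,0,0],[-19.5,18.3,0],1],[[0,0,0],[-19.5,18.3,0],1],[[0,0,0],[-19.5,18.3,0],1],[[0,0,0],[-19.5,18.3,0],1],[[0,0,0],[-19.5,18.3,0],1],[[0,0,0],[-19.5,18.3,0],1],[[0,0,0],[-19.5,18.3,0],1]]'
python3 -m pendant '[[[0,0,0],[0,0,0],1],[[0,0,0],[0,0,0],1],[[0,0,0],[0,0,20],1],[[0,0,0],[0,0,20],1],[[0,0,0],[0,0,20],1],[[0,0,0],[0,0,20],1],[[0,0,0],[0,0,20],1],[[0,0,0],[0,0,10],1]]'
python3 - <<'E'
from h import *
import cv2
p=np.array(ctrl.observe()["ee_pos"]);o=[]
for n,(r,c) in {"side":(250,280),"top":(200,180)}.items():
    a=ctrl.camera(n)[:,:,::-1]; print(n,proj(n,p-[0,0,.017]))
    o.append(cv2.resize(a[r:r+90,c:c+100],None,fx=4,fy=4,interpolation=cv2.INTER_CUBIC))
cv2.imwrite("pics/v3c.png",np.hstack(o))
E
```

```text
time_s: 8.3
ee_pos: [0.5281, 0.3586, 0.2804]
tool_rot: [0.0, 0.98, 0.198, 0.0]
force: [1.2, -0.6, -0.2]
gripper_width: 0.0001
finger_force: 0.0
time_s: 8.97
ee_pos: [0.4404, 0.1622, 0.2793]
tool_rot: [0.0, 0.98, 0.198, 0.0]
force: [-1.0, -0.1, -0.8]
gripper_width: -0.0003
finger_force: 0.0
time_s: 9.63
ee_pos: [0.44, 0.1645, 0.1671]
tool_rot: [-0.001, 0.98, 0.199, -0.001]
force: [-0.4, -0.1, -0.5]
gripper_width: -0.0001
finger_force: 0.0
side [334.5099 267.2733]
top [219.0535 254.5093]
```

View pics/v3c.png

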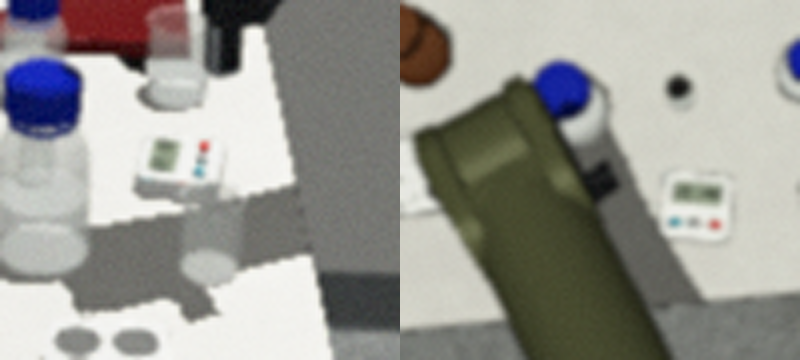

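The tip at crop (223,72) is about 5 mm on the robot's side of the rim centre at (212,198), so I'll correct by 4 mm on the way down.

```bash
python3 -m pendant '[[[0,0,0],[2,1,0],1],[[0,0,0],[2,1,10],1],[[0,0,0],[0,0,10],1],[[0,0,0],[0,0,10],1],[[0,0,0],[0,0,10],1],[[0,0,0],[0,0,10],1],[[0,0,0],[0,0,10],1],[[0,0,0],[0,0,3],1]]'
for i in 1 2 3; do python3 -m pendant '[[[0,0,0],[0,0,0],1],[[0,0,0],[0,0,0],1],[[0,0,0],[0,0,0],1],[[0,0,0],[0,0,0],1],[[0,0,0],[0,0,0],1],[[0,0,0],[0,0,0],1],[[0,0,0],[0,0,0],1],[[0,0,0],[0,0,0],1]]'|head -4; done
python3 - <<'E'
from h import *
import cv2
p=np.array(ctrl.observe()["ee_pos"]);print(proj("side",p-[0,0,.017]))
a=ctrl.camera("side")[:,:,::-1]
cv2.imwrite("pics/v4c.png",cv2.resize(a[250:340,280:380],None,fx=5,fy=5,interpolation=cv2.INTER_CUBIC))
E
```

```text
time_s: 10.4
ee_pos: [0.4444, 0.1625, 0.1042]
tool_rot: [-0.0, 0.98, 0.198, -0.001]
force: [-0.6, 0.3, -0.7]
gripper_width: 0.0001
finger_force: 0.0
time_s: 11.07
ee_pos: [0.4457, 0.1629, 0.1064]
tool_rot: [0.0, 0.98, 0.198, 0.0]
force: [-0.1, -0.9, 0.2]
time_s: 11.73
ee_pos: [0.4456, 0.1629, 0.1063]
tool_rot: [0.0, 0.98, 0.198, -0.0]
force: [-0.2, -0.1, -0.9]
time_s: 12.4
ee_pos: [0.4456, 0.1629, 0.1063]
tool_rot: [0.0, 0.98, 0.198, 0.0]
force: [0.1, 0.2, -0.9]
[331.1956 287.3215]
```

View pics/v4c.png

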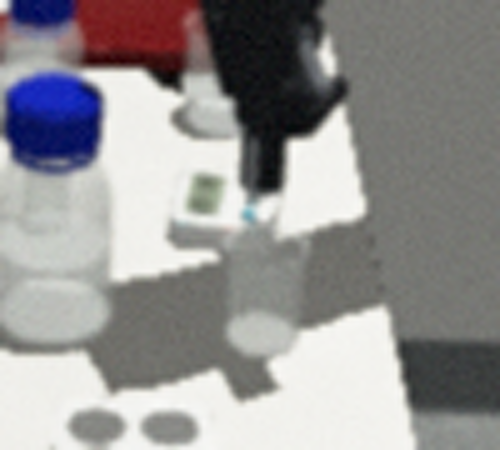

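The tip at crop (262,192) is over the smaller beaker's rim (centre about (268,240)) and it held for over 2 s. Next is the tall bottle.

```bash
python3 -m pendant '[[[0,0,0],[0,0,-22],1],[[0,0,0],[0,0,-22],1],[[0,0,0],[0,0,-22],1],[[0,0,0],[0,0,-22],1],[[0,0,0],[0,0,-22],1],[[0,0,0],[0,0,-22],1],[[0,0,0],[0,0,-22],1],[[0,0,0],[0,0,-22],1]]'
python3 -m pendant '[[[0,0,0],[0,0,0],1],[[0,0,0],[14,7,0],1],[[0,0,0],[14,7,0],1],[[0,0,0],[14,7,0],1],[[0,0,0],[14,7,0],1],[[0,0,0],[14,7,0],1],[[0,0,0],[14,7,0],1],[[0,0,0],[14,8,0],1]]'
python3 -m pendant '[[[0,0,0],[0,0,0],1],[[0,0,0],[0,0,10],1],[[0,0,0],[0,0,15],1],[[0,0,0],[0,0,15],1],[[0,0,0],[0,0,15],1],[[0,0,0],[0,0,15],1],[[0,0,0],[0,0,15],1],[[0,0,0],[0,0,8],1]]'
for i in 1 2 3; do python3 -m pendant '[[[0,0,0],[0,0,0],1],[[0,0,0],[0,0,0],1],[[0,0,0],[0,0,0],1],[[0,0,0],[0,0,0],1],[[0,0,0],[0,0,0],1],[[0,0,0],[0,0,0],1],[[0,0,0],[0,0,0],1],[[0,0,0],[0,0,0],1]]'|head -4; done
python3 - <<'E'
from h import *
import cv2
p=np.array(ctrl.observe()["ee_pos"]);print(proj("side",p-[0,0,.017]))
a=ctrl.camera("side")[:,:,::-1]
cv2.imwrite("pics/v5c.png",cv2.resize(a[230:390,240:360],None,fx=3.7,fy=3.7,interpolation=cv2.INTER_CUBIC))
E
```

```text
time_s: 13.12
ee_pos: [0.4454, 0.163, 0.2834]
tool_rot: [0.0, 0.98, 0.198, 0.0]
force: [1.3, -0.4, -0.2]
gripper_width: -0.0002
finger_force: 0.0
time_s: 13.78
ee_pos: [0.5558, 0.1549, 0.2814]
tool_rot: [-0.0, 0.98, 0.198, -0.001]
force: [-0.6, -0.3, 0.4]
gripper_width: -0.0
finger_force: 0.0
time_s: 14.45
ee_pos: [0.553, 0.1547, 0.1867]
tool_rot: [0.0, 0.98, 0.198, -0.002]
force: [-0.2, -0.6, -1.1]
gripper_width: 0.0001
finger_force: 0.0
time_s: 15.12
ee_pos: [0.5555, 0.1548, 0.1895]
tool_rot: [0.0, 0.98, 0.198, 0.0]
force: [0.4, -0.6, -0.3]
time_s: 15.78
ee_pos: [0.5553, 0.1548, 0.1892]
tool_rot: [0.0, 0.98, 0.198, -0.0]
force: [0.2, 0.2, -0.1]
time_s: 16.45
ee_pos: [0.5554, 0.1548, 0.1893]
tool_rot: [0.0, 0.98, 0.198, 0.0]
force: [0.6, 0.2, 0.7]
[290.2901 256.7863]
```

View pics/v5c.png

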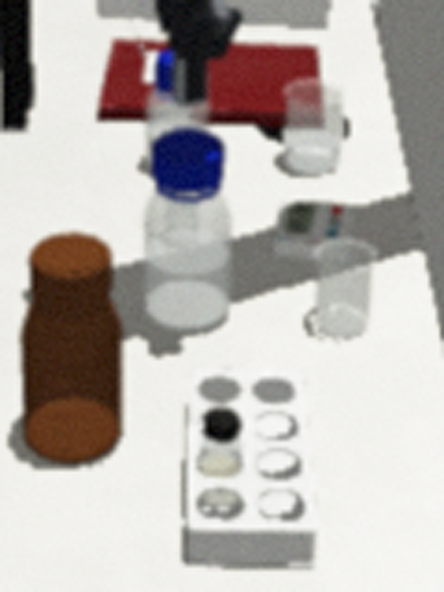

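The tip at crop (189,100) is centred over the tall bottle's cap at (188,142), and nothing has moved, so I'll hand in.

```bash
python3 -c "
from bench import ctrl
print(ctrl.job_done())"
```

```text
the job is handed in; nothing more can be done
None
```

I pointed at the rack vial, the smaller beaker and the tall blue-capped bottle in that order, with over 2 s still at each. The pictures and force readings showed nothing touched or moved, and I handed in still pointing at the tall bottle; no verdict came back.

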